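# Tilt the spare pressure readout out of its foam and lay it display up

## Task

The spare steam-pressure readout lies display down in the tight foam cutout of its open case. Take it by the two round steel buttons near one end and lift that end first, while the other end is still down in the cutout, so that it tilts out of the foam; then turn it over and lay it gently, without letting it drop, flat in the aluminium tray with its display up. Leave the thread cone, the jar and the small carton where they are.

Things in the scene. Friction and masses are not known exactly. Their poses are not given: they have to be found in the camera images.
- readout: Loose grey block, 130 (x) x 46 (y) x 36 (z) mm, 0.2 to 0.45 kg; origin at its centre. z points out of the display (greenish screen, six black keys); the back has an aluminium plate. x points from the end with the steel buttons to the plain end (thin black band). It starts display down on the cutout's floor, about 2 mm free all round, its upper 16 mm above the foam.
- buttons (a point): Midpoint between the readout's two steel buttons, 46 mm from its centre, 19 mm from the button end, at mid thickness; axes as readout. They are flat discs of 18 mm diameter, one on each long side, standing out 6 mm, 58 mm over both along y, on one axle that swivels freely in the block: pinched across them, the block swings about that line and the plain end sinks until it hangs down.
- plain_end (a point): Centre of the readout's plain end face, 65 mm from its centre and 111 mm from the buttons' line; axes as readout.
- case: Low open case, 230 (x) x 170 (y) x 54 (z) mm, fixed, filled with firm black foam, foam top 50 mm above the bench. Origin: centre of its underside, z up. Central cutout 134 x 50 mm, floor at 30 mm height (20 mm deep); the readout's button end is at its -x end. Beside the buttons are finger wells on both sides: x -72 to -22 mm, out to y = +-62 mm, floor at 22 mm height.
- pocket (a point): Centre of the floor of the foam cutout, 30 mm above the bench; axes as case.
- tray: Shallow open aluminium tray, 206 (x) x 146 (y) x 16 (z) mm, 3 mm walls and 3 mm floor, fixed to the bench. Origin at the centre of its underside on the bench, z up, x along the long side. Inside 200 x 140 mm.
- tray_in (a point): Centre of the tray's inner floor, 3 mm above the bench; axes as tray.
- thread_cone: Grey cone of thread, 48 mm across the base, 70 mm high, standing loose; bystander. Origin at the centre of its underside.
- oil_jar: Amber jar with a black cap, 44 mm across, 75 mm high, standing loose; bystander. Origin at the centre of its underside.
- chalk_box: Small cardboard carton, 60 x 38 x 24 mm, lying loose; bystander. Origin at the centre of its underside.
Things that resemble listed ones, but are neither listed nor needed, are in the scene too. Of the things that look like the readout, the largest one is meant.

How it is judged:
By the outcome, as a careful person would: the job done as asked, in the order asked, and still so for the second after the job is handed in, with the robot touching nothing.
It also fails if it takes over 58 s, if anything falls off the work surface, if the arm or the gripper's body presses on something with over 40 N, if the wrist force passes 120 N, or if a joint passes its speed limit or range.

## Robot

A 6-joint arm with a two-finger parallel gripper is mounted at the origin on the work surface. World frame = base frame: x ahead of the robot, y to its left, z up, the work surface at z = 0. Lengths are in m, angles in degrees, forces in N, time in s.
With the tool pointing down it reaches from about 0.3 to 0.75 m from the base axis. Payload 8.5 kg.
Tool frame: the origin (TCP) lies on the centre line of the jaws, within the pads' length; the fingertips stand 22 mm ahead of it and the grasp point (between the pads) lies 3 mm ahead of it (env.tip_reach is the distance from the TCP to the fingertips, in m); y points along the fingers, z is the direction in which the jaws open and shut, and the axes are right-handed (so a half turn about y gives the same grasp; the last joint's range is limited). The gripper opens to 85 mm and grips with 20 to 120 N. Pads are 22 mm wide; open, the fingers measure 114 mm over their backs; the gripper's body (76 mm by 85 mm) begins 54 mm behind the grasp point. The pads swing forward as they close: fully open they stand 13 mm farther back than shut.
Start: joints at [57.68, 21.807, 74.336, -0, 83.858, -12.336], TCP at [0.188, 0.517, 0.253] pointing down, gripper open.
Joint ranges: [-178.18, 178.18], [-50.72, 133.34], [12.68, 142.11], [-81.47, 261.47], [9.98, 163.14], [-165.26, 165.26]. Speed limits (degrees/s): [136.94, 136.94, 180, 180, 180, 180].

## Interface

Orientations are given as a 3x3 rotation matrix whose columns are the frame's x, y, z axes.
In Python, from rig import env, get_image gives the robot as it stands. The module is installed in compiled form; this text tells all that it offers.
- The arm moves only by the tool carry_out, never from a script. Its argument "targets" is a list that holds one entry, the list of rows, each a list of 7 numbers: the closure, from 0 (fully open) to 1 (shut), then the shift along the world's x, y, z in mm, then the turn, a rotation vector about the world's x, y, z in degrees. In form: [[[claw, dx, dy, dz, ax, ay, az], ...]]. A call has 1 to 20 rows; each row is the pose to reach, as a shift and turn from the pose commanded when the call began; what a row does not reach only later rows make up. A row lasts 1/12 s, in which the tool goes at most 41.7 mm and 7.16 degrees, less where a joint would pass 70% of its speed; a pose out of reach is approached as far as the arm can. A call with a gripper value outside its range is refused whole. The fingers move at their own pace and stop on an object; "squeeze" is the grip in N (left out, the last holds). Time passes only in rows, so rows that repeat a pose let the fingers close. It gives the time, the measured TCP pose, the force and the opening at its end, in the units of the state.
- env.observe(): the state, without advancing time (a new reading comes with each control period).
- get_image(name): name is "scene" or "top" or "wrist"; returns a dict with "img" (384x512x3 uint8, red, green, blue), "fx", "fy", "cx", "cy" (pixels), "rvec" (rotation vector, rad) and "tvec" (3), from world to camera coordinates, as OpenCV has them. Camera axes: x right, y down, z forward; pixel columns grow to the right and rows downward; lengths in m; the calibration is good to about 2 mm. A picture is of the moment at which its call begins. There is no depth.
- env.close_job(): hands the job in, once; it reports no verdict.
The state is a dict: "time_s": time; "q": joint angles; "qvel": joint speeds; "joint_efforts": joint torques, N m; "position": TCP position; "tool_rot": TCP orientation; "ft_force": force on the tool from outside, world axes, zero at the start; "wrist_torque": the same for the moment, N m; "grip_width": finger opening in m.
Only numpy, scipy, OpenCV 4.12 (cv2) and the standard library are available. Lean on these libraries where they do the work, as an engineer would, in place of code of your own. Each camera call takes 0.05 s, during which the arm holds its last target.

## Working session

There is one attempt and no reset: what is moved stays moved. The work goes in short steps, Python scripts to look and compute and a tool call to move; the robot and the scene stay as the last step left them, time stands still between calls to the robot, and variables do not carry over. Pictures are saved under pics/ and viewed, and the job is handed in when it is done.

Besides the shell and the picture viewer there is one more tool, called after ">>>" by a JSON object that holds its "name" and its "arguments", one argument or row to a line. carry_out: Moves the arm, as the interface text tells. Its arguments: {"type":"object","properties":{"targets":{"type":"array"},"squeeze":{"type":"number"}},"required":["targets"]}

```bash
mkdir -p pics; python3 - <<'E'
from rig import env,get_image
import cv2
for n in ["scene","top","wrist"]:
    d=get_image(n); cv2.imwrite(f"pics/{n}0.png",d["img"][:,:,::-1]); print(n,d["fx"],d["cx"],d["cy"],d["rvec"],d["tvec"])
s=env.observe(); print(s); print(env.tip_reach)
E
```

```text
scene 490.3528499518635 261.92203190663724 190.48385400486407 [ 1.21214586  2.17169052 -1.10330751] [ 0.25867329 -0.26236687  1.57905427]
top 434.5772670727779 251.3947789318431 194.60537962002795 [ 2.16474306 -2.06521771  0.21252137] [0.03766437 0.5720393  1.03327316]
wrist 278.91703688812686 256.9373042045052 189.78020709261182 [-2.35255401 -1.64841981 -0.25948402] [-0.54980571 -0.03980875  0.38087155]
{'time_s': 0.15, 'q': array([ 5.76793609e+01,  2.18333168e+01,  7.43705037e+01,  3.09170556e-04,
        8.38568502e+01, -1.23351171e+01]), 'qvel': array([-0.08851052, -0.12344593, -0.14021014,  0.00809788, -0.03500969,
       -0.09123736]), 'joint_efforts': array([ 2.49694211e-03, -4.48625028e+01, -2.31345749e+01, -1.69700920e-04,
        3.81986596e-03, -5.13186728e-05]), 'position': array([0.1878766 , 0.51672403, 0.25286757]), 'tool_rot': array([[ 9.39778751e-01, -5.70682971e-04,  3.41782933e-01],
       [-3.41783331e-01, -8.91977062e-04,  9.39778356e-01],
       [-2.31452968e-04, -9.99999439e-01, -1.03331102e-03]]), 'ft_force': array([-0.48275192, -0.53570986, -0.04827198]), 'wrist_torque': array([-0.01863545,  0.05589855,  0.00071622]), 'grip_width': 0.08488585793691479}
0.022
```

View pics/scene0.png

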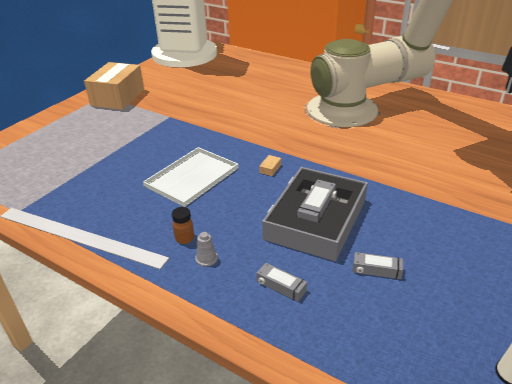

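View pics/top0.png

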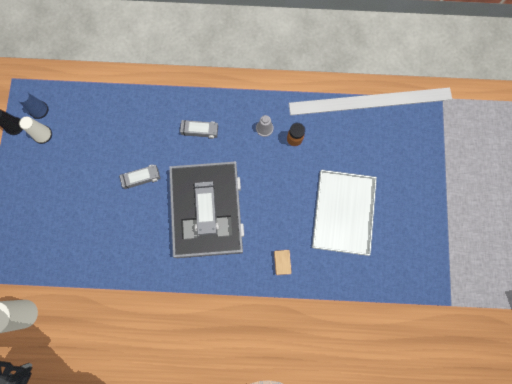

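View pics/wrist0.png

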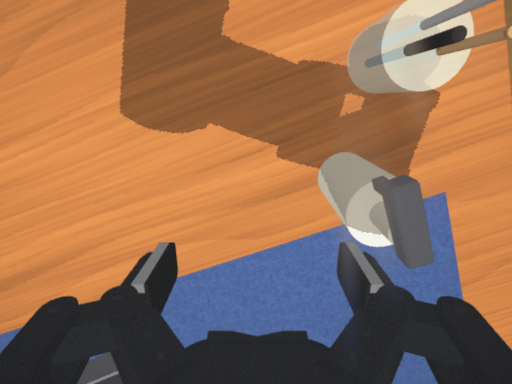

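Three things look like the readout in the top view: the one in the case (205,208), and loose ones at (199,128) and (140,176). The one in the case is the largest and lies back up in the foam, so it fits the description. I'll confirm that in an enlarged crop.

```bash
cat > h.py <<'E'
import numpy as np, cv2
from rig import env,get_image
def ray(d,u,v):
    R=cv2.Rodrigues(np.array(d["rvec"],float))[0]; t=np.array(d["tvec"],float).ravel()
    c=-R.T@t; w=R.T@np.array([(u-d["cx"])/d["fx"],(v-d["cy"])/d["fy"],1.]); return c,w/np.linalg.norm(w)
def onz(d,u,v,z):
    c,w=ray(d,u,v); return c+w*(z-c[2])/w[2]
def proj(d,P):
    K=np.array([[d["fx"],0,d["cx"]],[0,d["fy"],d["cy"]],[0,0,1.]])
    return cv2.projectPoints(np.array(P,float).reshape(-1,3),np.array(d["rvec"],float),np.array(d["tvec"],float),K,None)[0].reshape(-1,2)
def crop(d,u0,v0,u1,v1,k,name):
    cv2.imwrite(name,cv2.resize(d["img"][v0:v1,u0:u1,::-1],None,fx=k,fy=k,interpolation=cv2.INTER_CUBIC))
E
python3 - <<'E'
from h import *
d=get_image("top"); crop(d,160,150,250,265,5,"pics/c1.png"); crop(d,305,160,385,265,5,"pics/c2.png")
d=get_image("scene"); crop(d,255,160,375,260,6,"pics/c3.png")
E
```

```text
(no output)
```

View pics/c1.png

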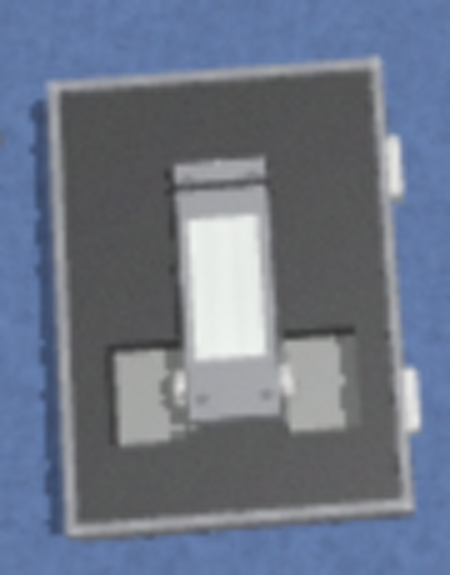

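View pics/c2.png

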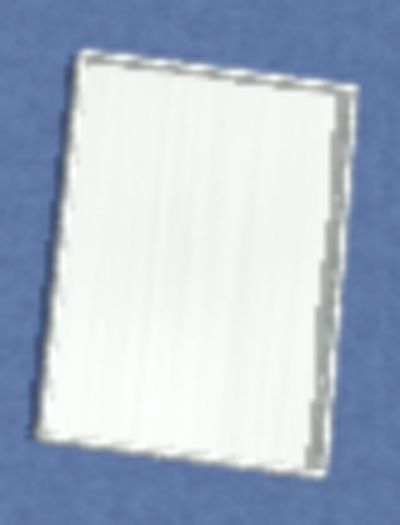

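View pics/c3.png

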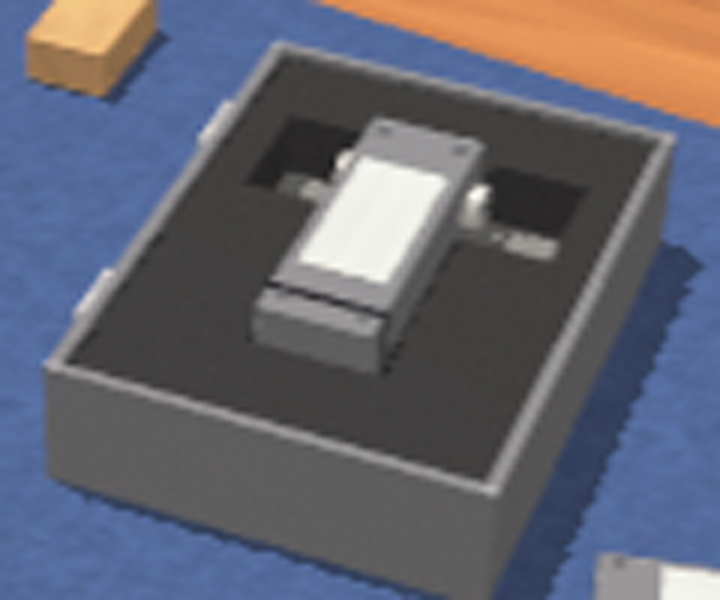

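The crop confirms it: in the case the readout lies back (aluminium plate) up. Its plain end with the black band is at the top (crop 220,170) and the buttons are at (180,387) and (287,378). Next I measure the corners.

```bash
python3 - <<'E'
from h import *
d=get_image("top")
def do(name,pts,off,z):
    P=np.array([onz(d,off[0]+(u+.5)/5-.5,off[1]+(v+.5)/5-.5,z) for u,v in pts])
    print(name,P.round(4).tolist(),"c",P.mean(0).round(4)); print(" edges",[np.linalg.norm(P[i]-P[(i+1)%4]).round(4) for i in range(4)], "ang", [np.degrees(np.arctan2(*(P[(i+1)%4]-P[i])[[1,0]])).round(1) for i in range(4)])
do("case",[(49,84),(380,58),(413,507),(66,533)],(160,150),.054)
do("readout",[(172,163),(265,157),(282,414),(190,420)],(160,150),.066)
do("tray",[(78,48),(358,86),(327,477),(36,440)],(305,160),.016)
b=[onz(d,160+u/5,150+v/5,.048) for u,v in [(180,387),(287,378)]];print(b,np.mean(b,0),np.linalg.norm(b[0]-b[1]))
for n,u,v,z in [("box",283,262,.024),("cone",265,125,.0),("jar",296,133,.04)]: print(n,onz(d,u,v,z))
# masks: case edge robustly and tray
img=d["img"]; hsv=cv2.cvtColor(img,cv2.COLOR_RGB2HSV)
m=((hsv[...,1]<60)&(hsv[...,2]>150)).astype(np.uint8); m2=np.zeros_like(m); m2[160:265,305:385]=m[160:265,305:385]
c=max(cv2.findContours(m2,0,1)[0],key=cv2.contourArea); r=cv2.minAreaRect(c); print(r,[onz(d,*p,.016).round(4).tolist() for p in cv2.boxPoints(r)])
m=((hsv[...,1]<70)).astype(np.uint8); m2=np.zeros_like(m); m2[150:270,160:238]=m[150:270,160:238]
c=max(cv2.findContours(m2,0,1)[0],key=cv2.contourArea); r=cv2.minAreaRect(c); print(r)
E
```

```text
case [[0.6337, 0.2768, 0.054], [0.6555, 0.109, 0.054], [0.4282, 0.0805, 0.054], [0.4077, 0.2494, 0.054]] c [0.5313 0.1789 0.054 ]
 edges [np.float64(0.1693), np.float64(0.2291), np.float64(0.1702), np.float64(0.2277)] ang [np.float64(-82.6), np.float64(-172.9), np.float64(97.0), np.float64(6.9)]
readout [[0.5927, 0.2095, 0.066], [0.598, 0.1632, 0.066], [0.4696, 0.1466, 0.066], [0.4645, 0.1913, 0.066]] c [0.5312 0.1776 0.066 ]
 edges [np.float64(0.0466), np.float64(0.1295), np.float64(0.045), np.float64(0.1295)] ang [np.float64(-83.5), np.float64(-172.6), np.float64(96.4), np.float64(8.1)]
tray [[0.6551, -0.1136, 0.016], [0.6415, -0.2612, 0.016], [0.4361, -0.2433, 0.016], [0.4478, -0.0953, 0.016]] c [ 0.5451 -0.1783  0.016 ]
 edges [np.float64(0.1483), np.float64(0.2062), np.float64(0.1485), np.float64(0.208)] ang [np.float64(-95.3), np.float64(175.0), np.float64(85.5), np.float64(-5.0)]
[array([0.48168541, 0.19861875, 0.048     ]), array([0.48870518, 0.14563125, 0.048     ])] [0.48519529 0.172125   0.048     ] 0.05345045731181857
box [ 0.40776026 -0.02259275  0.024     ]
cone [0.7771286  0.03672255 0.        ]
jar [ 0.74380419 -0.04477525  0.04      ]
((345.14776611328125, 212.30242919921875), (58.773258209228516, 80.70219421386719), 6.088528156280518) [[0.4435, -0.095, 0.016], [0.6555, -0.1136, 0.016], [0.6459, -0.2677, 0.016], [0.4347, -0.2435, 0.016]]
((204.33067321777344, 209.2667999267578), (94.16470336914062, 68.02560424804688), 87.70938873291016)
```

```bash
python3 - <<'E'
from h import *
d=get_image("wrist"); crop(d,100,220,420,384,2.5,"pics/w1.png")
s=env.observe();R=s["tool_rot"];p=s["position"]
for u,v in [(176,243),(162,243),(135,290),(339,243),(354,243),(381,290)]:
    c,w=ray(d,u,v); c=R.T@(c-p); w=R.T@w
    sg=1 if w[2]>0 else -1
    k=(sg*s["grip_width"]/2-c[2])/w[2]; print(u,v,c.round(4),(c+k*w).round(4))
E
```

```text
176 243 [-0.0798 -0.1211  0.0003] [-0.0074  0.0106 -0.0426]
162 243 [-0.0798 -0.1211  0.0003] [-0.0181 -0.0088 -0.0426]
135 290 [-0.0798 -0.1211  0.0003] [-0.0161 -0.0388 -0.0426]
339 243 [-0.0798 -0.1211  0.0003] [-0.0094  0.0071  0.0426]
354 243 [-0.0798 -0.1211  0.0003] [-0.0202 -0.0127  0.0426]
381 290 [-0.0798 -0.1211  0.0003] [-0.018  -0.0412  0.0426]
```

View pics/w1.png

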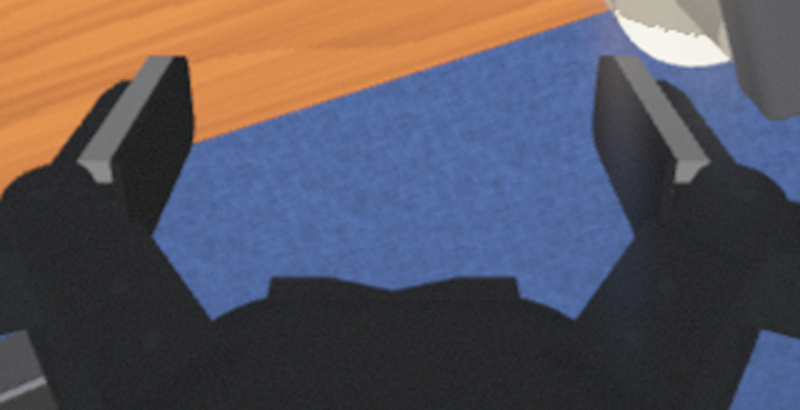

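>>> {"name": "carry_out", "arguments": {
  "targets": [
    [[0, 150, -170, -20, 0, 0, 14], [0, 150, -170, -20, 0, 0, 14], [0, 150, -170, -20, 0, 0, 14], [0, 150, -170, -20, 0, 0, 14], [0, 150, -170, -20, 0, 0, 14], [0, 297.5, -345, -110, 0, 0, 27.2], [0, 297.5, -345, -110, 0, 0, 27.2], [0, 297.5, -345, -110, 0, 0, 27.2], [0, 297.5, -345, -110, 0, 0, 27.2], [0, 297.5, -345, -110, 0, 0, 27.2], [0, 297.5, -345, -110, 0, 0, 27.2], [0, 297.5, -345, -110, 0, 0, 27.2], [0, 297.5, -345, -110, 0, 0, 27.2], [0, 297.5, -345, -110, 0, 0, 27.2], [0, 297.5, -345, -110, 0, 0, 27.2]]
  ]
}}

```text
time_s: 1.6
position: [0.4852, 0.1722, 0.1435]
tool_rot: [[0.992, -0.0, -0.126], [0.126, 0.0, 0.992], [-0.0, -1.0, 0.0]]
ft_force: [-0.4, 0.9, 0.7]
grip_width: 0.0852
```

```bash
python3 - <<'E'
from h import *
d=get_image("wrist"); crop(d,0,0,512,384,1.5,"pics/w2.png")
s=env.observe();print(s["position"],s["tool_rot"].round(4),s["q"].round(1),s["ft_force"])
for n in [(.4855,.172,.048)]: print(proj(d,n))
# predicted button faces, block corners
x=np.array([np.cos(np.radians(7.3)),np.sin(np.radians(7.3)),0]);y=np.array([-x[1],x[0],0]);C=np.array([.5312,.1778,0.048])
for P in [C-.046*x+.029*y,C-.046*x-.029*y,C-.065*x+.023*y+[0,0,.018],C-.065*x-.023*y+[0,0,.018]]: print(P,proj(d,P))
E
```

```text
[0.48499468 0.17260319 0.14371302] [[ 9.920e-01  3.000e-04 -1.265e-01]
 [ 1.265e-01  2.000e-04  9.920e-01]
 [ 3.000e-04 -1.000e+00  2.000e-04]] [  6.4  24.7  89.7   0.   65.5 -90.9] [-0.09368442  1.03820536 -0.0839723 ]
[[256.01186247 200.76926158]]
[0.48188798 0.20071997 0.048     ] [[290.99754026 200.78945374]]
[0.48925773 0.14319009 0.048     ] [[220.89251694 200.90033087]]
[0.46380438 0.19235437 0.066     ] [[286.69949764 185.22912192]]
[0.46964935 0.14672723 0.066     ] [[224.94659202 185.32528847]]
```

View pics/w2.png

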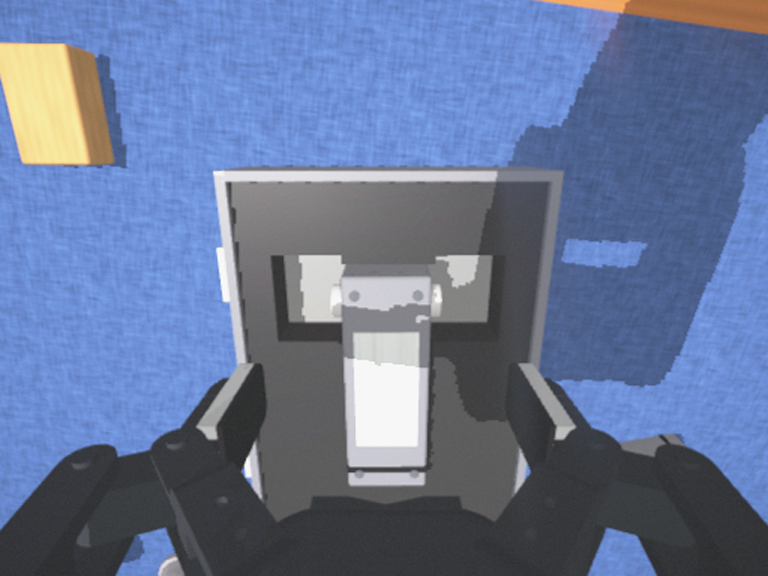

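>>> {"name": "carry_out", "arguments": {
  "targets": [
    [[0, 0, 0.5, -40, 0, 0, 0], [0, 0, 0.5, -70, 0, 0, 0], [0, 0, 0.5, -85, 0, 0, 0], [0, 0, 0.5, -92, 0, 0, 0], [0, 0, 0.5, -92, 0, 0, 0], [0, 0, 0.5, -92, 0, 0, 0]]
  ]
}}

```text
time_s: 2.15
position: [0.4857, 0.173, 0.0523]
tool_rot: [[0.992, 0.001, -0.127], [0.127, 0.0, 0.992], [0.001, -1.0, 0.0]]
ft_force: [-0.1, 0.7, 0.3]
grip_width: 0.0854
```

```bash
python3 - <<'E'
from h import *
d=get_image("wrist"); crop(d,0,0,512,384,1.5,"pics/w3.png")
E
```

```text
(no output)
```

View pics/w3.png

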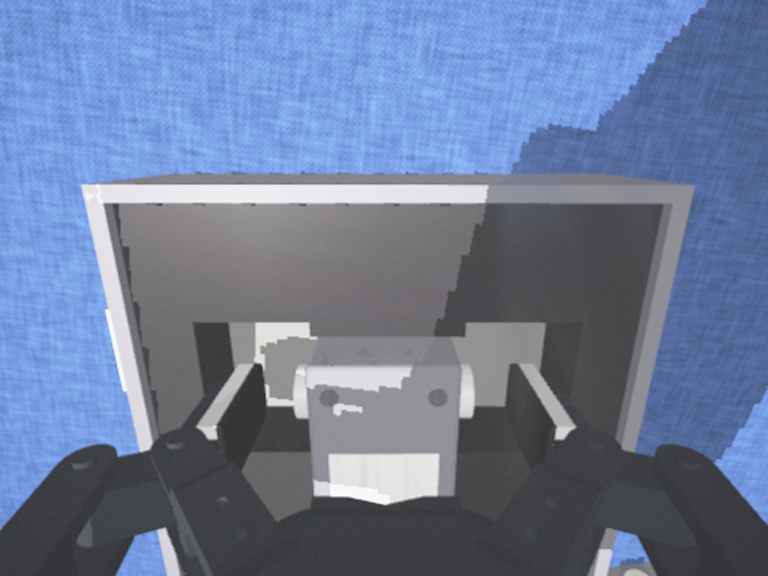

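The fingers straddle both buttons: pad edges are at px 262 and 510, buttons at 296 and 473, so it is centred. I'll close now.

>>> {"name": "carry_out", "arguments": {
  "targets": [
    [[0.2, 0, 0, 0, 0, 0, 0], [0.3, 0, 0, 0, 0, 0, 0], [0.4, 0, 0, 0, 0, 0, 0], [0.6, 0, 0, 0, 0, 0, 0], [1, 0, 0, 0, 0, 0, 0], [1, 0, 0, 0, 0, 0, 0], [1, 0, 0, 0, 0, 0, 0], [1, 0, 0, 0, 0, 0, 0]]
  ],
  "squeeze": 50
}}

```text
time_s: 2.87
position: [0.4858, 0.1724, 0.0525]
tool_rot: [[0.992, 0.002, -0.126], [0.126, 0.0, 0.992], [0.002, -1.0, -0.0]]
ft_force: [-2.4, -0.6, 8.4]
grip_width: 0.0566
```

```bash
python3 - <<'E'
from h import *
d=get_image("wrist"); crop(d,0,0,512,384,1.5,"pics/w4.png")
s=env.observe();print(s["position"],s["ft_force"],s["grip_width"])
E
```

```text
[0.48585872 0.17243984 0.05254073] [-2.07971295 -0.2164356   8.77815768] 0.05668287617354065
```

View pics/w4.png

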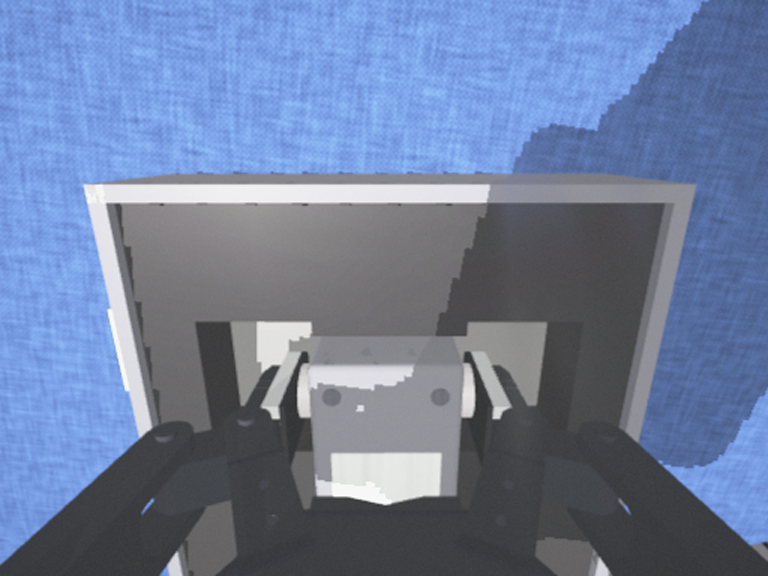

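>>> {"name": "carry_out", "arguments": {
  "targets": [
    [[1, 0, 0, 2, 0, 0, 0], [1, 0.3, 0, 5, 0, 0, 0], [1, 0.5, 0, 8, 0, 0, 0], [1, 0.5, 0, 11, 0, 0, 0], [1, 0.5, 0, 14, 0, 0, 0], [1, 0.5, 0, 17, 0, 0, 0], [1, 0.5, 0, 20, 0, 0, 0], [1, 0.5, 0, 24, 0, 0, 0], [1, 0, 0, 28, 0, 0, 0], [1, 0, 0, 32, 0, 0, 0], [1, 0, 0, 36, 0, 0, 0], [1, 0, 0, 40, 0, 0, 0]]
  ]
}}

```text
time_s: 3.92
position: [0.4854, 0.1724, 0.0918]
tool_rot: [[0.992, 0.0, -0.126], [0.126, -0.0, 0.992], [0.0, -1.0, -0.0]]
ft_force: [0.5, -0.3, -2.3]
grip_width: 0.0569
```

```bash
python3 - <<'E'
from h import *
d=get_image("wrist"); crop(d,0,0,512,384,1,"pics/w5.png")
d=get_image("scene"); crop(d,230,130,390,270,5,"pics/s5.png")
s=env.observe();print(s["position"],s["ft_force"],s["grip_width"])
E
```

```text
[0.4855422  0.17241256 0.09200151] [-1.12158887 -0.3350472  -0.86591181] 0.05664810801836759
```

View pics/w5.png

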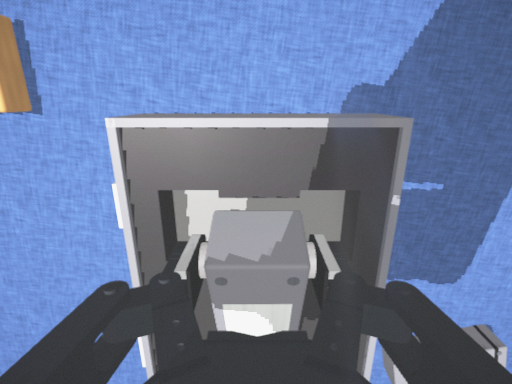

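View pics/s5.png

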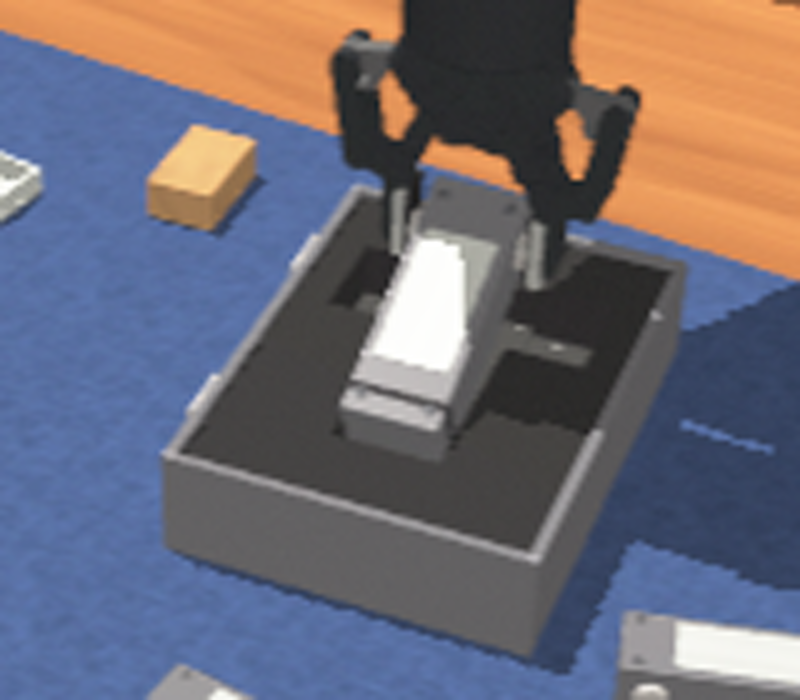

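The readout is tilting: the button end is up and the plain end (crop 395,430) is still in the cutout. I'll keep lifting.

>>> {"name": "carry_out", "arguments": {
  "targets": [
    [[1, 0, 0, 4, 0, 0, 0], [1, 0, 0, 8, 0, 0, 0], [1, 0, 0, 12, 0, 0, 0], [1, 0, 0, 16, 0, 0, 0], [1, 0, 0, 20, 0, 0, 0], [1, 0, 0, 24, 0, 0, 0], [1, 0, 0, 28, 0, 0, 0], [1, 0, 0, 32, 0, 0, 0], [1, 0, 0, 36, 0, 0, 0], [1, 0, 0, 40, 0, 0, 0], [1, 0, 0, 44, 0, 0, 0], [1, 0, 0, 48, 0, 0, 0], [1, 0, 0, 53, 0, 0, 0], [1, 0, 0, 60, 0, 0, 0], [1, 0, 0, 68, 0, 0, 0], [1, 0, 0, 77, 0, 0, 0], [1, 0, 0, 87, 0, 0, 0], [1, 0, 0, 98, 0, 0, 0], [1, 0, 0, 106, 0, 0, 0], [1, 0, 0, 110, 0, 0, 0]]
  ]
}}

```text
time_s: 5.68
position: [0.4858, 0.1724, 0.2029]
tool_rot: [[0.992, 0.002, -0.126], [0.126, 0.0, 0.992], [0.002, -1.0, -0.0]]
ft_force: [0.7, -0.2, -3.2]
grip_width: 0.057
```

```bash
python3 - <<'E'
from h import *
d=get_image("wrist"); crop(d,0,0,512,384,1,"pics/w6.png")
d=get_image("scene"); crop(d,230,100,390,240,5,"pics/s6.png")
s=env.observe();print(s["position"],s["ft_force"],s["grip_width"],s["q"])
E
```

```text
[0.48565548 0.17241734 0.2020786 ] [-0.37616746 -0.01598477 -2.27059856] 0.05695994079472094 [ 6.36643432e+00  2.09102104e+01  8.48202780e+01  3.29612507e-04
  7.41846585e+01 -9.08518001e+01]
```

View pics/w6.png

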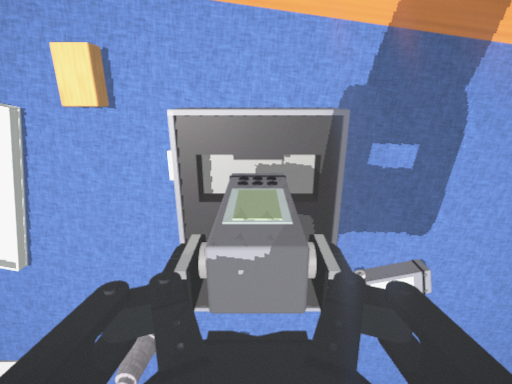

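View pics/s6.png

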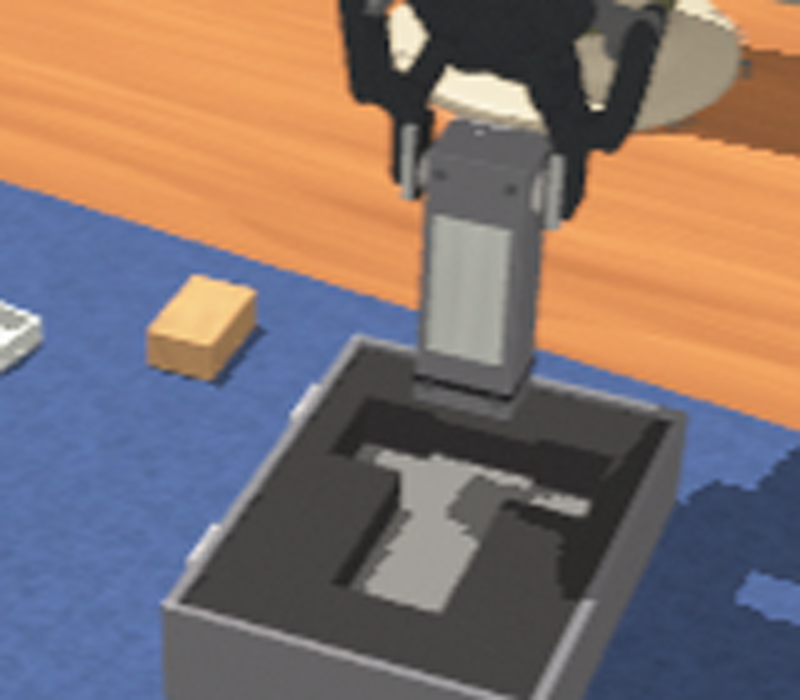

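It hangs free with the display toward the robot (scene crop shows the back plate at 470,290). The plain end is well above the foam. Next I carry it to the tray.

>>> {"name": "carry_out", "arguments": {
  "targets": [
    [[1, 0, -5, 0, 0, 0, 0], [1, 0, -15, 0, 0, 0, -0.5], [1, 0, -30, 0, 0, 0, -1], [1, 0, -50, 0, 0, 0, -2], [1, 0, -75, 0, 0, 0, -3], [1, -1, -100, 0, 0, 0, -4], [1, -2, -125, 0, 0, 0, -5], [1, -3, -150, 0, 0, 0, -6], [1, -4, -175, 0, 0, 0, -7], [1, -5, -200, 0, 0, 0, -8], [1, -6, -225, 0, 0, 0, -9], [1, -7, -250, 0, 0, 0, -10], [1, -8, -275, 0, 0, 0, -11], [1, -8, -300, 0, 0, 0, -12.2], [1, -8, -320, 0, 0, 0, -12.2], [1, -8, -335, 0, 0, 0, -12.2], [1, -8, -342, 0, 0, 0, -12.2], [1, -8, -345, 0, 0, 0, -12.2], [1, -8, -345, 0, 0, 0, -12.2], [1, -8, -345, 0, 0, 0, -12.2]]
  ]
}}

```text
time_s: 7.45
position: [0.4772, -0.172, 0.2012]
tool_rot: [[0.996, -0.001, 0.087], [-0.087, 0.001, 0.996], [-0.001, -1.0, 0.0]]
ft_force: [-0.5, 0.7, -2.8]
grip_width: 0.0569
```

```bash
python3 - <<'E'
from h import *
d=get_image("wrist"); crop(d,0,0,512,384,1,"pics/w7.png")
d=get_image("scene"); crop(d,110,60,270,220,5,"pics/s7.png")
s=env.observe();print(s["position"],s["ft_force"],s["grip_width"],s["q"])
E
```

```text
[ 0.47740475 -0.1718202   0.20130712] [-0.46029004  0.53460628 -1.62534613] 0.05683897408663662 [-3.31882588e+01  2.02393008e+01  8.60443820e+01  8.90274191e-03
  7.37335444e+01 -1.18257636e+02]
```

View pics/w7.png

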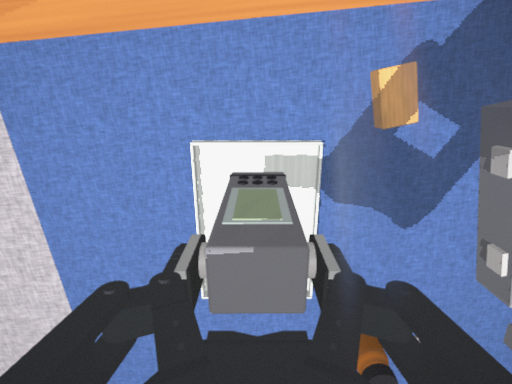

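```bash
python3 - <<'E'
import cv2
im=cv2.imread("pics/s7.png");cv2.imwrite("pics/s7b.png",cv2.resize(im,(590,590)))
E
```

```text
(no output)
```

View pics/s7.png

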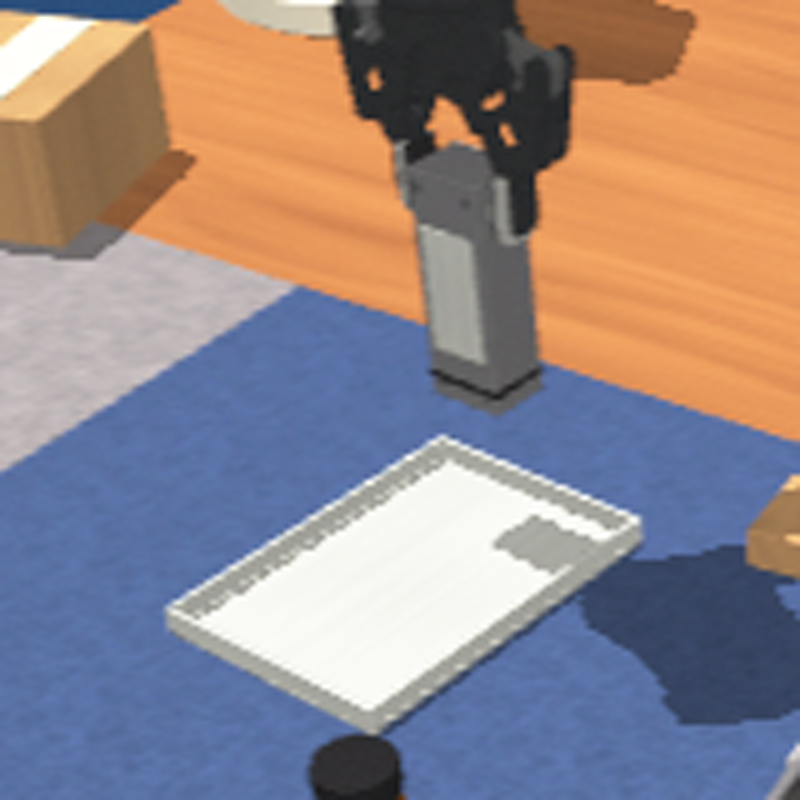

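>>> {"name": "carry_out", "arguments": {
  "targets": [
    [[1, 0, 0, -5, 0, 0, 0], [1, 0, 0, -15, 0, 0, 0], [1, 0, 0, -27, 0, 0, 0], [1, 0, 0, -39, 0, 0, 0], [1, 0, 0, -51, 0, 0, 0], [1, 0, 0, -61, 0, 0, 0], [1, 0, 0, -69, 0, 0, 0], [1, 0, 0, -74, 0, 0, 0], [1, 0, 0, -76, 0, 0, 0], [1, 0, 0, -76, 0, 0, 0], [1, 0, 0, -76, 0, 0, 0], [1, 0, 0, -76, 0, 0, 0]]
  ]
}}

```text
time_s: 8.55
position: [0.4777, -0.1728, 0.1258]
tool_rot: [[0.996, 0.001, 0.087], [-0.087, -0.001, 0.996], [0.001, -1.0, -0.001]]
ft_force: [0.2, 1.0, -2.7]
grip_width: 0.0569
```

```bash
python3 - <<'E'
from h import *
d=get_image("scene"); crop(d,110,60,270,220,5,"pics/s8.png")
s=env.observe();print(s["position"],s["ft_force"],s["grip_width"])
E
```

```text
[ 0.47765888 -0.17275052  0.12579614] [ 0.350033    0.04155577 -1.94574395] 0.05682594770901187
```

View pics/s8.png

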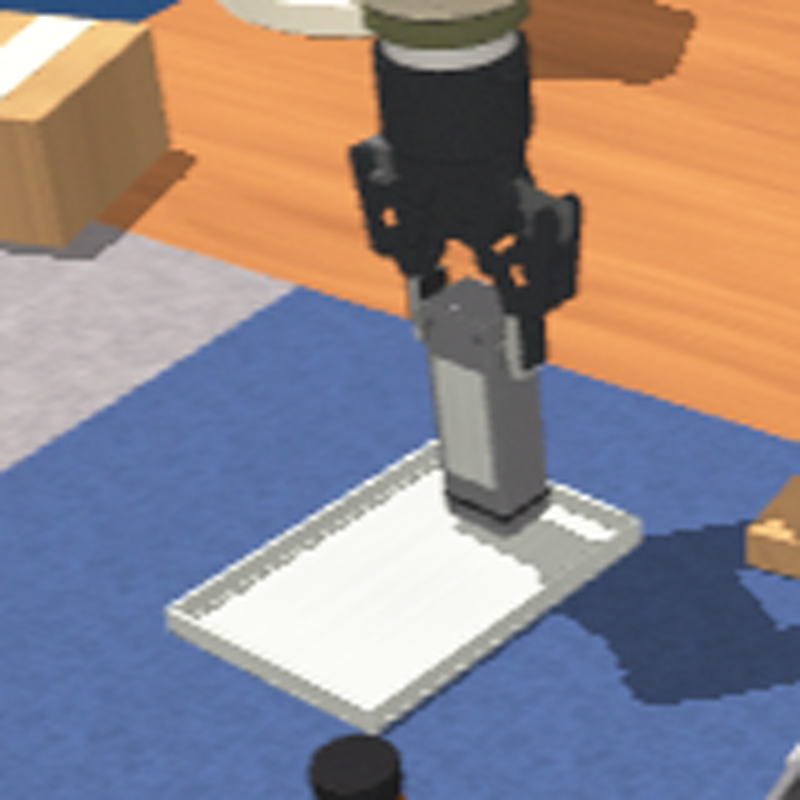

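>>> {"name": "carry_out", "arguments": {
  "targets": [
    [[1, 0, 0, -2, 0, 0, 0], [1, 0, 0, -4, 0, 0, 0], [1, 0, 0, -5, 0, 0, 0], [1, 0, 0, -6, 0, 0, 0], [1, 0, 0, -6, 0, 0, 0], [1, 0, 0, -6, 0, 0, 0]]
  ]
}}

```text
time_s: 9.1
position: [0.4775, -0.1726, 0.1193]
tool_rot: [[0.996, -0.0, 0.087], [-0.087, 0.0, 0.996], [-0.0, -1.0, 0.0]]
ft_force: [-1.2, 0.3, -1.7]
grip_width: 0.0569
```

>>> {"name": "carry_out", "arguments": {
  "targets": [
    [[1, 0, 0, -1, 0, 0, 0], [1, 0, 0, -1, 0, 0, 0], [1, 0, 0, -1, 0, 0, 0]]
  ]
}}

```text
time_s: 9.35
position: [0.4776, -0.1727, 0.1187]
tool_rot: [[0.996, 0.001, 0.087], [-0.087, -0.0, 0.996], [0.001, -1.0, -0.0]]
ft_force: [-0.4, 0.6, 3.4]
grip_width: 0.057
```

>>> {"name": "carry_out", "arguments": {
  "targets": [
    [[1, 0, 0, -1, 0, 0, 0], [1, 0, 0, -1, 0, 0, 0], [1, 0, 0, -1, 0, 0, 0]]
  ]
}}

```text
time_s: 9.6
position: [0.4781, -0.1728, 0.1187]
tool_rot: [[0.996, 0.002, 0.087], [-0.087, -0.001, 0.996], [0.003, -1.0, -0.001]]
ft_force: [-1.9, 1.9, 12.0]
grip_width: 0.0572
```

>>> {"name": "carry_out", "arguments": {
  "targets": [
    [[1, 0, 0, 1, 0, 0, 0], [1, 5, -0.4, 1.7, 0, 0, 0], [1, 9.7, -0.8, 2.2, 0, 0, 0], [1, 14.6, -1.3, 2.4, 0, 0, 0], [1, 19.5, -1.7, 2.4, 0, 0, 0], [1, 24.4, -2.1, 2.2, 0, 0, 0], [1, 29.2, -2.6, 1.9, 0, 0, 0], [1, 34, -3, 1.2, 0, 0, 0], [1, 38.9, -3.4, 0.5, 0, 0, 0], [1, 43.6, -3.8, -0.6, 0, 0, 0], [1, 48.4, -4.2, -1.8, 0, 0, 0], [1, 53, -4.6, -3.3, 0, 0, 0], [1, 57.7, -5, -4.9, 0, 0, 0]]
  ]
}}

```text
time_s: 10.68
position: [0.5355, -0.1776, 0.1121]
tool_rot: [[0.996, -0.0, 0.087], [-0.087, 0.0, 0.996], [-0.0, -1.0, 0.0]]
ft_force: [-0.0, -0.1, -0.9]
grip_width: 0.0568
```

```bash
python3 - <<'E'
from h import *
d=get_image("scene"); crop(d,110,60,270,220,5,"pics/s9.png")
s=env.observe();print(s["position"],s["ft_force"],s["grip_width"])
E
```

```text
[ 0.53607102 -0.17769517  0.11175311] [1.40803014 0.00389434 0.79766679] 0.05676862349046789
```

View pics/s9.png

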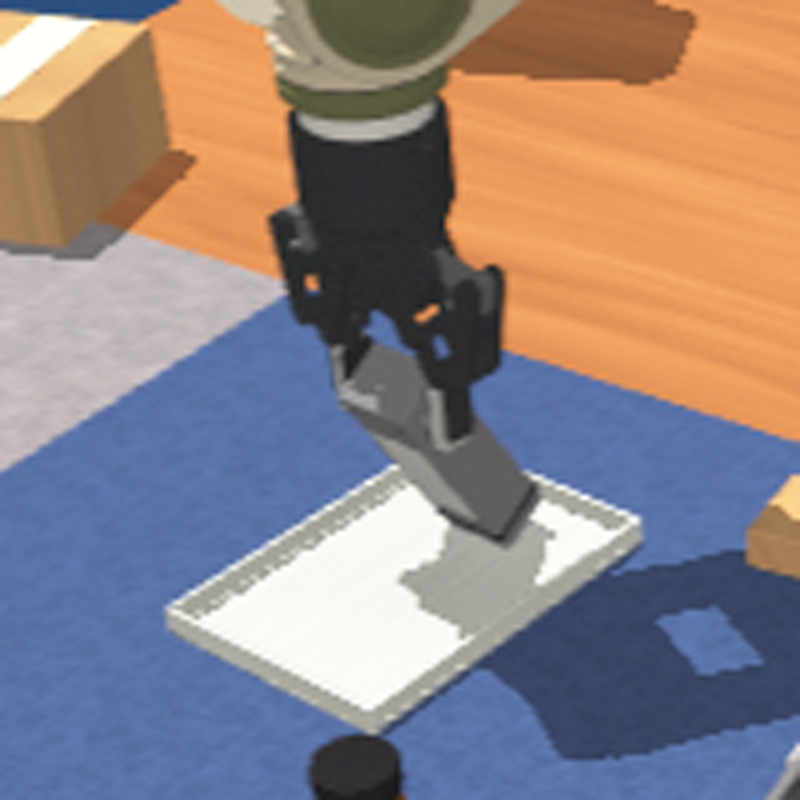

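The block leans with the back edge of its plain end on the tray (crop 490,540), and the display faces up and toward the robot. I'll continue the arc.

>>> {"name": "carry_out", "arguments": {
  "targets": [
    [[1, 4.5, -0.4, -1.9, 0, 0, 0], [1, 9, -0.8, -3.9, 0, 0, 0], [1, 13.3, -1.2, -6.2, 0, 0, 0], [1, 17.6, -1.5, -8.5, 0, 0, 0], [1, 21.7, -1.9, -11.2, 0, 0, 0], [1, 25.8, -2.2, -13.9, 0, 0, 0], [1, 29.7, -2.6, -17, 0, 0, 0], [1, 33.5, -2.9, -20, 0, 0, 0], [1, 37, -3.2, -23.3, 0, 0, 0], [1, 40.5, -3.5, -26.7, 0, 0, 0], [1, 44, -3.8, -30.4, 0, 0, 0], [1, 47, -4.1, -34, 0, 0, 0], [1, 50, -4.4, -38, 0, 0, 0], [1, 53, -4.6, -41.9, 0, 0, 0], [1, 55.5, -4.8, -46, 0, 0, 0], [1, 58, -5, -50.2, 0, 0, 0], [1, 60.2, -5.2, -54.6, 0, 0, 0], [1, 62.4, -5.4, -59, 0, 0, 0], [1, 62.4, -5.4, -59, 0, 0, 0]]
  ]
}}

```text
time_s: 12.32
position: [0.5977, -0.183, 0.0524]
tool_rot: [[0.996, -0.001, 0.087], [-0.087, 0.0, 0.996], [-0.001, -1.0, 0.0]]
ft_force: [0.2, 0.3, -1.5]
grip_width: 0.0568
```

```bash
python3 - <<'E'
from h import *
d=get_image("scene"); crop(d,110,90,270,220,5,"pics/s10.png")
d=get_image("wrist"); crop(d,0,0,512,384,1,"pics/w10.png")
s=env.observe();print(s["position"],s["ft_force"],s["grip_width"])
E
```

```text
[ 0.59746682 -0.18300656  0.05318894] [ 0.21195062  0.22700741 -1.50900986] 0.056599168902721854
```

View pics/s10.png

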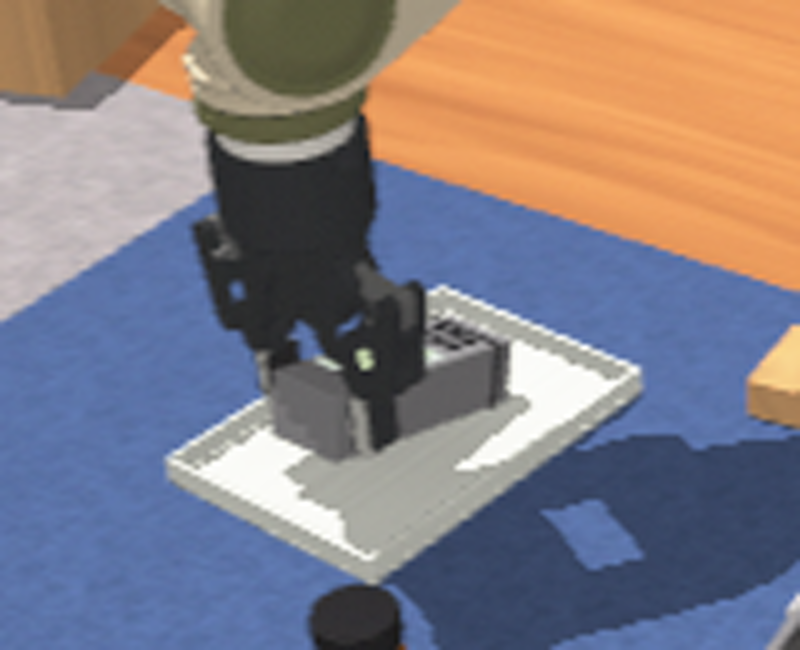

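View pics/w10.png

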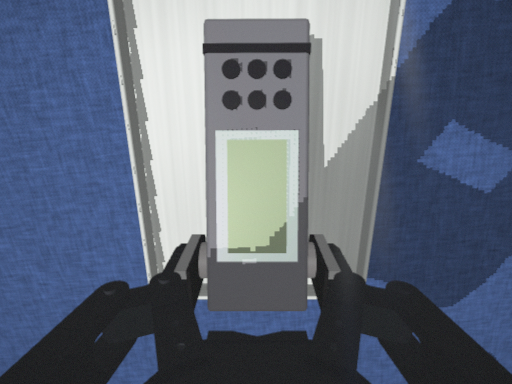

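The display is up and the block is nearly flat. I'll lower the last part slowly.

>>> {"name": "carry_out", "arguments": {
  "targets": [
    [[1, 1.5, -0.1, -4, 0, 0, 0], [1, 3, -0.3, -8, 0, 0, 0], [1, 4.5, -0.4, -12, 0, 0, 0], [1, 5.7, -0.5, -15.5, 0, 0, 0], [1, 6.8, -0.6, -19, 0, 0, 0], [1, 7.6, -0.7, -22, 0, 0, 0], [1, 8, -0.7, -24, 0, 0, 0], [1, 8.2, -0.7, -25, 0, 0, 0], [1, 8.3, -0.7, -25.5, 0, 0, 0], [1, 8.3, -0.7, -25.5, 0, 0, 0]]
  ]
}}

```text
time_s: 13.25
position: [0.6058, -0.1837, 0.0279]
tool_rot: [[0.996, -0.0, 0.087], [-0.087, 0.0, 0.996], [-0.0, -1.0, 0.0]]
ft_force: [-0.1, -0.6, -2.5]
grip_width: 0.0568
```

>>> {"name": "carry_out", "arguments": {
  "targets": [
    [[1, 0, 0, -0.8, 0, 0, 0], [1, 0, 0, -0.8, 0, 0, 0], [1, 0, 0, -0.8, 0, 0, 0]]
  ]
}}

```text
time_s: 13.5
position: [0.6059, -0.1837, 0.0272]
tool_rot: [[0.996, 0.0, 0.087], [-0.087, -0.0, 0.996], [0.0, -1.0, -0.0]]
ft_force: [0.5, 0.3, -1.9]
grip_width: 0.0565
```

```bash
python3 - <<'E'
from h import *
d=get_image("scene"); crop(d,110,90,270,220,5,"pics/s11.png")
s=env.observe();print(s["position"],s["ft_force"],s["wrist_torque"],s["grip_width"])
E
```

```text
[ 0.6059375  -0.18374277  0.02724038] [-0.12599976 -0.48545225 -1.46766854] [ 0.0085962   0.0326361  -0.07138178] 0.05690943686549072
```

View pics/s11.png

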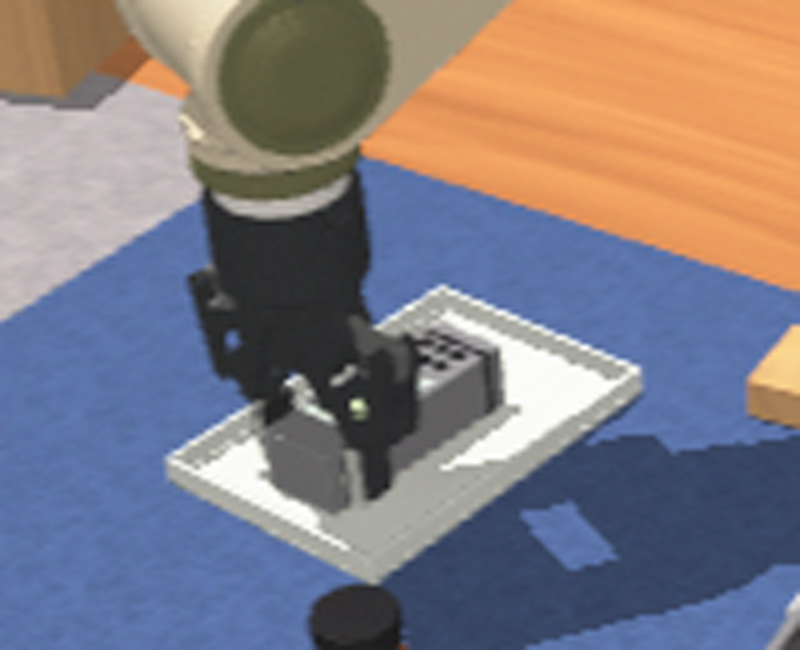

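Still carried at about −1.5 N. I'll step down until contact shows.

>>> {"name": "carry_out", "arguments": {
  "targets": [
    [[1, 0, 0, -0.8, 0, 0, 0], [1, 0, 0, -0.8, 0, 0, 0], [1, 0, 0, -0.8, 0, 0, 0]]
  ]
}}

```text
time_s: 13.8
position: [0.606, -0.1838, 0.0264]
tool_rot: [[0.996, 0.0, 0.087], [-0.087, -0.0, 0.996], [0.0, -1.0, -0.0]]
ft_force: [-0.1, -0.2, -1.3]
grip_width: 0.057
```

>>> {"name": "carry_out", "arguments": {
  "targets": [
    [[1, 0, 0, -0.8, 0, 0, 0], [1, 0, 0, -0.8, 0, 0, 0], [1, 0, 0, -0.8, 0, 0, 0]]
  ]
}}

```text
time_s: 14.05
position: [0.606, -0.1838, 0.0257]
tool_rot: [[0.996, 0.0, 0.087], [-0.087, -0.0, 0.996], [0.0, -1.0, -0.0]]
ft_force: [1.5, -0.0, 0.6]
grip_width: 0.0571
```

>>> {"name": "carry_out", "arguments": {
  "targets": [
    [[1, 0, 0, -0.5, 0, 0, 0], [1, 0, 0, -0.5, 0, 0, 0], [1, 0, 0, -0.5, 0, 0, 0]]
  ]
}}

```text
time_s: 14.3
position: [0.606, -0.1837, 0.0256]
tool_rot: [[0.996, 0.001, 0.087], [-0.087, -0.0, 0.996], [0.001, -1.0, -0.0]]
ft_force: [-0.6, 0.4, 4.7]
grip_width: 0.0567
```

Contact came at TCP z of about 25.7 mm, as predicted for lying flat. I'll open gently, then rise.

>>> {"name": "carry_out", "arguments": {
  "targets": [
    [[0.32, 0, 0, 0, 0, 0, 0], [0.28, 0, 0, 0, 0, 0, 0], [0.24, 0, 0, 0, 0, 0, 0], [0.18, 0, 0, 0, 0, 0, 0], [0.1, 0, 0, 0, 0, 0, 0], [0.05, 0, 0, 0, 0, 0, 0], [0.05, 0, 0, 0, 0, 0, 0], [0.05, 0, 0, 0, 0, 0, 0], [0.05, 0, 0, 0, 0, 0, 0]]
  ],
  "squeeze": 20
}}

```text
time_s: 15.05
position: [0.6059, -0.1838, 0.025]
tool_rot: [[0.996, -0.0, 0.087], [-0.087, -0.0, 0.996], [-0.0, -1.0, -0.0]]
ft_force: [-0.8, -0.6, 0.8]
grip_width: 0.0811
```

```bash
python3 - <<'E'
from h import *
d=get_image("wrist"); crop(d,0,0,512,384,1.2,"pics/w12.png")
s=env.observe();print(s["position"],s["ft_force"],s["grip_width"])
E
```

```text
[ 0.60586865 -0.18374016  0.0250171 ] [0.30816383 0.46089176 0.61886188] 0.08106753235611609
```

View pics/w12.png

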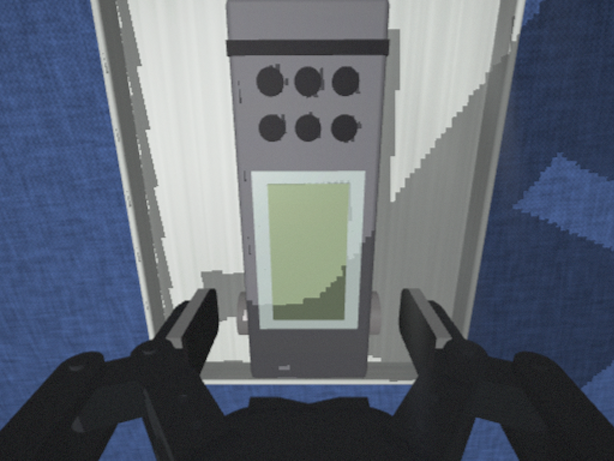

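The fingers are clear of both buttons (px 243 and 375, pads at 215 and 402). I'll rise straight up.

>>> {"name": "carry_out", "arguments": {
  "targets": [
    [[0.05, 0, 0, 5, 0, 0, 0], [0.05, 0, 0, 15, 0, 0, 0], [0.05, 0, 0, 30, 0, 0, 0], [0.05, 0, 0, 55, 0, 0, 0], [0.05, 0, 0, 85, 0, 0, 0], [0.05, 0, 0, 120, 0, 0, 0], [0.05, -30, 0, 150, 0, 0, 0], [0.05, -70, 0, 170, 0, 0, 0], [0.05, -110, 0, 180, 0, 0, 0], [0.05, -150, 0, 180, 0, 0, 0], [0.05, -180, 0, 180, 0, 0, 0], [0.05, -180, 0, 180, 0, 0, 0], [0.05, -180, 0, 180, 0, 0, 0]]
  ]
}}

```text
time_s: 16.18
position: [0.4251, -0.1838, 0.2065]
tool_rot: [[0.996, 0.002, 0.088], [-0.088, -0.001, 0.996], [0.002, -1.0, -0.001]]
ft_force: [0.3, 0.3, 0.6]
grip_width: 0.0811
```

```bash
python3 - <<'E'
from h import *
d=get_image("scene"); crop(d,100,110,300,260,4,"pics/s13.png")
t=get_image("top"); crop(t,240,90,400,290,3,"pics/t13.png")
s=env.observe();print(s["position"],s["ft_force"],s["grip_width"])
E
```

```text
[ 0.42664447 -0.18406336  0.20580024] [ 0.01350523  0.28681957 -0.28909277] 0.08109834081572827
```

View pics/s13.png

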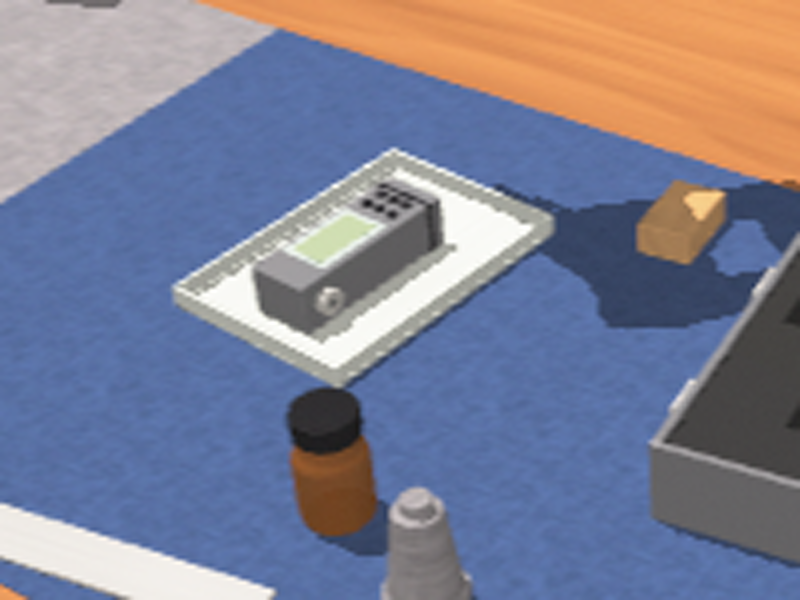

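View pics/t13.png

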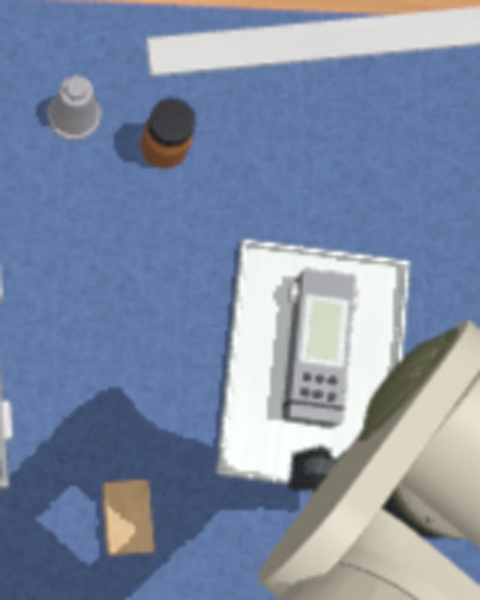

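The readout lies flat in the tray, display up and inside the walls (scene crop 345,250). The gripper is clear, and the jar, cone and carton are where they were. I'll hand it in.

```bash
python3 - <<'E'
from rig import env
print(env.close_job())
E
```

```text
the job is handed in; nothing more can be done
None
```

The readout is lying flat in the aluminium tray with its display up, and the job was handed in at about 16 s of the 58 s allowed.

- **How it went:** I pinched it by the two steel buttons and lifted that end straight up, with the plain end still in the cutout, until it hung free. I then stood the plain end on the tray floor, tipped it over its back edge and lowered it until contact. The buttons touched down at the height predicted for lying flat. I opened the gripper only after that and rose clear.
- **Last checks:** The scene and top views show the readout inside the tray walls, with the arm touching nothing. The thread cone, jar and carton look unmoved by eye; I did not re-measure them.
- **Forces:** The highest wrist reading was about 12 N, when the plain end first touched the tray. I read the force only between moves.
- **Disagreements:** No check failed or disagreed beyond about 1 mm, and the hand-in gave no verdict.

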